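# Clear the microscope bench into its trays

## Task

The microscope lesson is over: stand both eyepieces upright in the round dish, stand both glass specimen jars upright in the square tray, and lay the wooden slide box flat in the oblong tray, lengthways along it. Each thing must end standing on its tray's floor, clear of the rim; set everything down gently without dropping it or tipping a jar or an eyepiece over, and leave the magnifying glass and the rock sample where they are.

Things in the scene. Friction and masses are not known exactly. Their poses are not given: they have to be found in the camera images.
- eyepiece_a: microscope eyepiece, a stubby black tube standing upright with its lens on top: 46 mm tall, lower barrel (aluminium) 30 mm across up to 17 mm height, upper body (black) 40 mm across from 17 mm to the top, about 90 g, loose. Origin: centre of its underside; z up. One of two alike; all the loose things may start in any order along the bench
- eyepiece_b: microscope eyepiece, a stubby black tube standing upright with its lens on top: 46 mm tall, lower barrel (aluminium) 30 mm across up to 17 mm height, upper body (black) 40 mm across from 17 mm to the top, about 90 g, loose. Origin: centre of its underside; z up. One of two alike; all the loose things may start in any order along the bench
- jar_a: specimen jar, clear glass with a paper band and a flat aluminium screw lid, closed, standing upright: 60 mm tall, glass 42 mm across, lid 44 mm across over the top 14 mm, about 110 g, loose. Origin: centre of its underside; z up. One of two alike
- jar_b: specimen jar, clear glass with a paper band and a flat aluminium screw lid, closed, standing upright: 60 mm tall, glass 42 mm across, lid 44 mm across over the top 14 mm, about 110 g, loose. Origin: centre of its underside; z up. One of two alike
- slide_box: closed wooden box for microscope slides, lying flat: 82 mm long (its x axis), 36 mm wide (its y axis), 32 mm tall, about 110 g, loose. Origin: centre of its underside; z up. The lid is shut and does not come off
- round_dish: round white plastic dish, fixed to the bench: 150 mm across outside, 142 mm inside, floor 4 mm thick, rim 14 mm above the bench, upright wall 4 mm thick. Origin: centre of its underside; z up. The three trays change places from start to start
- square_tray: square white plastic tray, fixed to the bench: 140 x 140 mm outside, 132 x 132 mm inside, floor 4 mm thick, rim 14 mm above the bench, walls 4 mm thick. Origin: centre of its underside; x and y along its sides, z up
- oblong_tray: oblong white plastic tray, fixed to the bench: 100 mm (its x axis) by 160 mm (its y axis, the long way) outside, 92 x 152 mm inside, floor 4 mm thick, rim 14 mm above the bench, walls 4 mm thick. Origin: centre of its underside; z up
- magnifier: bystander: black magnifying glass lying flat beyond the trays, loose, lens ring 78 mm across, 12 mm thick, handle 13 mm thick reaching to 136 mm from the ring's centre along its y axis. Origin: centre of the ring's underside
- rock: bystander: dark brown rock sample, about 55 x 70 x 55 mm tall, beyond the trays, loose. Origin: centre of its underside

How it is judged:
By the outcome, as a careful person would: the job done as asked, in the order asked, and still so for the second after the job is handed in, with the robot touching nothing.
It also fails if it takes over 112 s, if anything falls off the work surface, if the arm or the gripper's body presses on something with over 40 N, if the wrist force passes 120 N, or if a joint passes its speed limit or range.

## Robot

A 6-joint arm with a two-finger parallel gripper is mounted at the origin on the work surface. World frame = base frame: x ahead of the robot, y to its left, z up, the work surface at z = 0. Lengths are in m, angles in degrees, forces in N, time in s.
With the tool pointing down it reaches from about 0.4 to 0.825 m from the base axis. Payload 7 kg.
Tool frame: the origin (TCP) lies at the very end of the fingers, on their centre line; the grasp point (between the pads) lies 19 mm behind it (ctrl.tcp_to_grasp is the distance from the TCP to the grasp point, in m); z points along the fingers, y is the direction in which the jaws open and shut (so a half turn about z gives the same grasp; the last joint's range is limited). The gripper opens to 88 mm and grips with 3 to 60 N. Pads are 19 mm wide; open, the fingers measure 130 mm over their backs; the gripper's body (78 mm by 193 mm) begins 47 mm behind the grasp point.
Start: joints at [-48.696, 20.546, 0.682, 0, -70.136, -16.507], TCP at [0.283, -0.613, 0.227] pointing down, gripper open.
Joint ranges: [-176.03, 176.03], [-82.01, 121.73], [-58.28, 71.71], [-173.87, 95.51], [-174.79, -0.11], [-173.66, 173.66]. Speed limits (degrees/s): [136.94, 136.94, 172.46, 180, 180, 180].

## Interface

Orientations are given as [roll, pitch, yaw] about the fixed x, y, z axes, in that order (R = Rz(yaw) Ry(pitch) Rx(roll)).
In Python, from plant import ctrl gives the robot as it stands.
- The arm moves only by the tool jog_arm, never from a script. Its argument "commands" is a list of rows, each an object of numbers: "x", "y", "z": the shift along the tool's x, y, z in cm; "roll": the turn about the tool's z in rad. In form: [{"x": .., "y": .., "z": .., "roll": ..}, ...]. A call has 1 to 12 rows; each row shifts and turns the commanded pose from where the row before left it, along the tool's axes as they then stand; what a row does not reach is not made up. A row lasts 1/10 s, in which the tool goes at most 50 mm and 8.59 degrees, less where a joint would pass 70% of its speed; a pose out of reach is approached as far as the arm can. A call is refused whole if a number of a shift passes 5 or a number of a turn 0.15, either way. A call with a gripper value outside its range is refused whole. "gripper" is the finger opening in cm, from 0 to 8.76, set as the call begins (left out, the last holds). The fingers move at their own pace and stop on an object; the grip force is fixed at half the most. Time passes only in rows, so rows that do not move let the fingers close. It gives the time, the measured TCP pose, the force and the opening at its end, in the units of the state.
- ctrl.get_obs(): the state, without advancing time (a new reading comes with each control period).
- ctrl.snapshot(name): name is "scene" or "top"; returns a dict with "image" (400x640x3 uint8, red, green, blue), "mtx" (3x3 intrinsics, pixels), "position" and "orientation" of the camera in the world. Camera axes: x right, y up, looking along -z (the intrinsics and any distortion apply to the point x, -y, -z); pixel columns grow to the right and rows downward; lengths in m; the calibration is good to about 2 mm. A picture is of the moment at which its call begins. There is no depth.
- ctrl.close_job(): hands the job in, once; it reports no verdict.
Trained networks look in the newest picture that a camera, given by its name, has taken for a name from the list of things; names that differ only in an ending like _2 or _b are one class to them, and where a whole thing is asked for, a point or a joint stands for the part that bears it (a point fixed in the world has none). Each returns a list of dicts, best first, with "confidence" (0 to 1); they miss things now and then, are a little off and sometimes report something else, mostly with a low value. They report only what shows in the picture. A call takes as long as a camera call.
- ctrl.search_frame(camera, query): "position" ([column, row] as shares, 0 to 1, of the picture: columns of its width, rows of its height, amid what is visible of it).
- ctrl.regions_of(camera, query): "mask" (400x640 bool, what is visible of it) and "position" ([column, row] as shares, 0 to 1, of the picture: columns of its width, rows of its height, amid what is visible of it).
The state is a dict: "clock": time; "joint_pos": joint angles; "qvel": joint speeds; "tau": joint torques, N m; "tool_pos": TCP position; "orientation": TCP orientation; "force": force on the tool from outside, world axes, zero at the start; "moment": the same for the moment, N m; "opening": finger opening in m.
Only numpy, scipy, OpenCV 4.12 (cv2) and the standard library are available. Lean on these libraries where they do the work, as an engineer would, in place of code of your own. Each camera call takes 0.05 s, during which the arm holds its last target.

## Working session

There is one attempt and no reset: what is moved stays moved. The work goes in short steps, Python scripts to look and compute and a tool call to move; the robot and the scene stay as the last step left them, time stands still between calls to the robot, and variables do not carry over. Pictures are saved under pics/ and viewed, and the job is handed in when it is done.

Besides the shell and the picture viewer there is one more tool, called as name([rows], argument=value, ...), one row to a line, values as JSON. jog_arm: Moves the arm, as the interface text tells. Its arguments: {"type":"object","properties":{"commands":{"type":"array"},"gripper":{"type":"number"}},"required":["commands"]}

```bash
ls; mkdir -p pics
python3 - <<'E'
from plant import ctrl
import cv2
o=ctrl.get_obs()
for k,v in o.items(): print(k,v)
for n in("scene","top"):
    s=ctrl.snapshot(n); cv2.imwrite(f"pics/{n}0.png",s["image"][:,:,::-1]); print(n,s["mtx"],s["position"],s["orientation"],[k for k in s])
E
```

```text
pics
clock 0.0
joint_pos [-4.86963439e+01  2.05895455e+01  6.33177236e-01 -2.05462706e-02
 -7.01361530e+01 -1.65057801e+01]
qvel [ 0.08096158  0.0086538  -0.00127472  0.0653135   0.00598821  0.02118443]
tau [-8.23904193e-04 -5.82716775e+01  2.93055171e+01  6.99745104e+00
  6.75518837e-03 -1.47328960e-04]
tool_pos [ 0.28286111 -0.61232365  0.22563815]
orientation [ 1.79905803e+02 -7.77003471e-03 -1.55209115e+02]
force [ 0.58341257 -0.38067751  0.24328627]
moment [-0.03239043  0.00066594  0.01350803]
opening 0.08736838469788204
scene [[382.90948494   0.         325.96627265]
 [  0.         382.90948494 199.77435244]
 [  0.           0.           1.        ]] [ 1.27565217 -0.40781368  0.58760161] [5.46219348e+01 2.02108029e-02 5.72640084e+01] ['image', 'mtx', 'position', 'orientation']
top [[508.65625125   0.         309.68148648]
 [  0.         508.65625125 193.37777747]
 [  0.           0.           1.        ]] [0.48514689 0.01067055 1.20271741] [  5.94256239  -0.96112289 -88.89368188] ['image', 'mtx', 'position', 'orientation']
```

View pics/scene0.png

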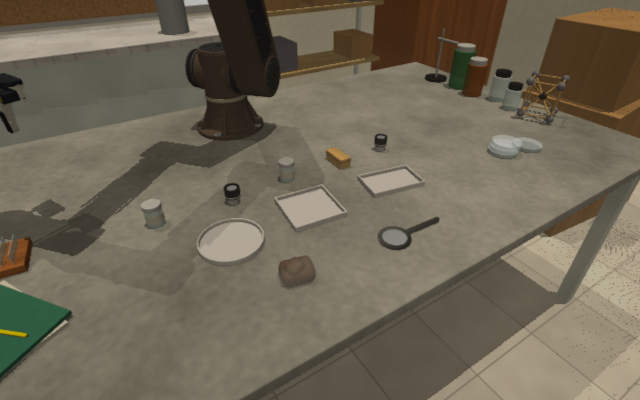

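View pics/top0.png

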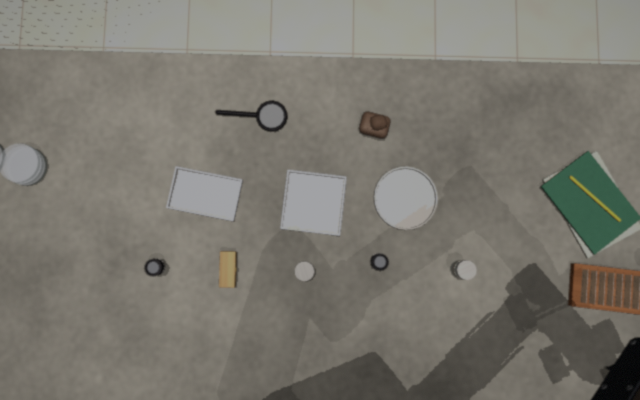

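```bash
cat > h.py <<'E'
import numpy as np, cv2
from scipy.spatial.transform import Rotation as Ro
from scipy.optimize import minimize
from plant import ctrl
def cyl(r,z0,z1):
    a=np.linspace(0,2*np.pi,40,endpoint=False)
    return np.array([[r*np.cos(t),r*np.sin(t),z] for z in(z0,z1) for t in a])
def box(x,y,z): return np.array([[i*x/2,j*y/2,k] for i in(-1,1) for j in(-1,1) for k in(0,z)])
M={'eyepiece_a':[cyl(.015,0,.017),cyl(.02,.017,.046)],'jar_a':[cyl(.021,0,.046),cyl(.022,.046,.06)],
 'slide_box':[box(.082,.036,.032)],'round_dish':[cyl(.075,0,.014)],'square_tray':[box(.14,.14,.014)],'oblong_tray':[box(.1,.16,.014)]}
def proj(P,s):
    R=Ro.from_euler('xyz',s['orientation'],degrees=True).as_matrix()
    c=(P-s['position'])@R; p=np.c_[c[:,0],-c[:,1],-c[:,2]]@s['mtx'].T
    return p[:,:2]/p[:,2:]
def back(uv,s,z):
    R=Ro.from_euler('xyz',s['orientation'],degrees=True).as_matrix()
    d=np.linalg.inv(s['mtx'])@[uv[0],uv[1],1]; d=R@np.array([d[0],-d[1],-d[2]])
    return s['position']+d*(z-s['position'][2])/d[2]
SS=4
def sil(name,x,y,yaw,s,z0=0):
    im=np.zeros((400*SS,640*SS),np.uint8); c,sn=np.cos(yaw),np.sin(yaw)
    for P in M[name]:
        Q=P@np.array([[c,sn,0],[-sn,c,0],[0,0,1]])+[x,y,z0]
        h=cv2.convexHull(((proj(Q,s)+.5)*SS).astype(np.float32))
        cv2.fillConvexPoly(im,np.round(h).astype(np.int32),1)
    return im
def fit(name,mask,s,z0=0,usey=False,yaws=(0,)):
    mk=cv2.resize(mask.astype(np.uint8),None,fx=SS,fy=SS,interpolation=cv2.INTER_NEAREST)
    ys,xs=np.nonzero(mask); g=back((xs.mean(),ys.mean()),s,z0+.015)
    def f(p):
        m=sil(name,p[0]/100,p[1]/100,p[2]/10 if usey else 0,s,z0); return 1-(m&mk).sum()/max((m|mk).sum(),1)
    best=None
    for yw in yaws:
        q=[g[0]*100,g[1]*100]+([yw*10] if usey else [])
        sim=[q]+[[q[j]+(1. if j==i else 0) for j in range(len(q))] for i in range(len(q))]
        r=minimize(f,q,method='Nelder-Mead',options=dict(initial_simplex=sim,xatol=.01,fatol=1e-4,maxiter=150))
        if best is None or r.fun<best.fun: best=r
    return best.x[0]/100,best.x[1]/100,(np.degrees(best.x[2]/10) if usey else 0),1-best.fun
E
python3 - <<'E'
from h import *
S={n:ctrl.snapshot(n) for n in('scene','top')}
for name in M:
    rect=name in('slide_box','square_tray','oblong_tray')
    for cam in S:
        for r in ctrl.regions_of(cam,name)[:4]:
            if r['confidence']<.3: continue
            y=(0,.4,-.4,1.57) if rect else (0,)
            a=fit(name,r['mask'],S[cam],0,rect,y)
            print(name,cam,round(r['confidence'],2),np.round(np.array(r['position'])*[640,400]),np.round(a,4))
print(ctrl.get_obs()['clock'])
E
```

```text
eyepiece_a scene 0.71 [233. 190.] [ 0.4505 -0.1703  0.      0.9107]
eyepiece_a scene 0.48 [380. 141.] [0.4311 0.3402 0.     0.9357]
eyepiece_a top 0.79 [377. 263.] [ 0.4555 -0.1678  0.      0.9331]
eyepiece_a top 0.68 [306. 271.] [0.4306 0.0035 0.     0.9421]
eyepiece_a top 0.66 [156. 271.] [0.4321 0.3443 0.     0.9418]
jar_a scene 0.95 [155. 213.] [ 0.4357 -0.3628  0.      0.9516]
jar_a scene 0.85 [289. 168.] [0.4264 0.0026 0.     0.9117]
jar_a top 0.71 [307. 271.] [0.4316 0.0033 0.     0.911 ]
jar_a top 0.66 [466. 270.] [ 0.4401 -0.3593  0.      0.8942]
slide_box scene 0.7 [339. 155.] [ 0.4262  0.1786 -3.2913  0.9348]
slide_box top 0.58 [226. 267.] [ 0.4303  0.1799 -0.859   0.9477]
round_dish scene 0.83 [229. 241.] [ 0.6014 -0.235   0.      0.9756]
round_dish top 0.81 [405. 197.] [ 0.6039 -0.2321  0.      0.9783]
square_tray scene 0.68 [308. 207.] [ 5.86200e-01 -1.66000e-02  8.43886e+01  9.70400e-01]
square_tray scene 0.67 [289. 169.] [  0.3826   0.0331 -24.6274   0.2738]
square_tray top 0.86 [311. 204.] [ 0.5888 -0.0138 -5.3813  0.9727]
oblong_tray scene 0.96 [389. 177.] [ 0.6017  0.2379 -9.1945  0.9612]
oblong_tray top 0.75 [315. 205.] [ 5.87900e-01 -1.54000e-02 -2.33833e+01  6.86200e-01]
oblong_tray top 0.73 [203. 191.] [ 0.6044  0.2418 -9.8264  0.9767]
0.8
```

jog_arm([
  {"roll": -0.1423},
  {"roll": -0.1423},
  {"roll": -0.1423},
  {"roll": -0.1423},
  {"roll": -0.1423},
  {"roll": -0.1423},
  {"roll": -0.1423},
  {"roll": -0.1423},
  {"x": -4,"y": -1.5},
  {"x": -4,"y": -1.5},
  {"x": -4,"y": -1.5},
  {"x": -4,"y": -1.5},
], gripper=8.76)

```text
validation failed for argument at $.co...
```

jog_arm([
  {"x": 0,"y": 0,"z": 0,"roll": -0.1423},
  {"x": 0,"y": 0,"z": 0,"roll": -0.1423},
  {"x": 0,"y": 0,"z": 0,"roll": -0.1423},
  {"x": 0,"y": 0,"z": 0,"roll": -0.1423},
  {"x": 0,"y": 0,"z": 0,"roll": -0.1423},
  {"x": 0,"y": 0,"z": 0,"roll": -0.1423},
  {"x": 0,"y": 0,"z": 0,"roll": -0.1423},
  {"x": 0,"y": 0,"z": 0,"roll": -0.1423},
  {"x": -4,"y": -1.5,"z": 0,"roll": 0},
  {"x": -4,"y": -1.5,"z": 0,"roll": 0},
  {"x": -4,"y": -1.5,"z": 0,"roll": 0},
  {"x": -4,"y": -1.5,"z": 0,"roll": 0},
], gripper=8.76)

```text
clock: 2.0
tool_pos: [0.3432, -0.4513, 0.2266]
orientation: [-180.0, -0.0, -90.0]
force: [1.6, -0.8, 0.7]
opening: 0.0877
```

jog_arm([
  {"x": -4,"y": -1.5,"z": 0,"roll": 0},
  {"x": -4,"y": -1.5,"z": 0,"roll": 0},
  {"x": -4,"y": -1.5,"z": 0,"roll": 0},
  {"x": -4,"y": -1.5,"z": 0,"roll": 0},
  {"x": -4,"y": -1.5,"z": 1,"roll": 0},
  {"x": -4,"y": -1.5,"z": 2,"roll": 0},
  {"x": -4.4,"y": -2,"z": 2,"roll": 0},
  {"x": 0,"y": 0,"z": 3,"roll": 0},
  {"x": 0,"y": 0,"z": 3,"roll": 0},
  {"x": 0,"y": 0,"z": 2,"roll": 0},
  {"x": 0,"y": 0,"z": 0,"roll": 0},
  {"x": 0,"y": 0,"z": 0,"roll": 0},
])

```text
clock: 3.2
tool_pos: [0.4523, -0.1708, 0.0979]
orientation: [180.0, -0.0, -90.0]
force: [-0.2, -0.3, 0.7]
opening: 0.0875
```

Run:
```python
from plant import ctrl
import cv2
for n in("scene","top"):
    s=ctrl.snapshot(n); im=s["image"][:,:,::-1]
    c=im[120:260,150:320] if n=="scene" else im[200:320,310:450]
    cv2.imwrite(f"pics/{n}1.png",cv2.resize(c,None,fx=4,fy=4))
print(ctrl.get_obs()['tool_pos'])
```

```text
[ 0.45301946 -0.17081652  0.09879688]
```

View pics/scene1.png

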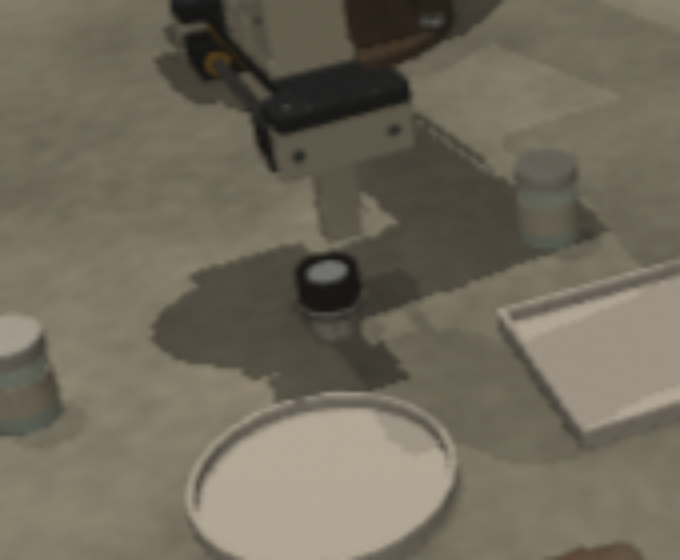

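View pics/top1.png

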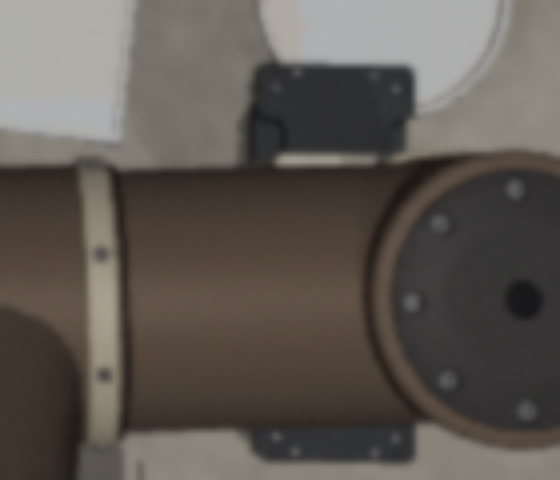

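jog_arm([
  {"x": -0.15,"y": 0,"z": 1.5,"roll": 0},
  {"x": 0,"y": 0,"z": 1.5,"roll": 0},
  {"x": 0,"y": 0,"z": 1.5,"roll": 0},
  {"x": 0,"y": 0,"z": 1.5,"roll": 0},
  {"x": 0,"y": 0,"z": 1.1,"roll": 0},
  {"x": 0,"y": 0,"z": 0.7,"roll": 0},
  {"x": 0,"y": 0,"z": 0.4,"roll": 0},
  {"x": 0,"y": 0,"z": 0,"roll": 0},
  {"x": 0,"y": 0,"z": 0,"roll": 0},
])

```text
clock: 4.2
tool_pos: [0.4524, -0.1692, 0.0159]
orientation: [-180.0, -0.0, -90.0]
force: [-0.7, 0.2, 1.1]
opening: 0.0875
```

jog_arm([
  {"x": 0,"y": 0,"z": 0,"roll": 0},
  {"x": 0,"y": 0,"z": 0,"roll": 0},
  {"x": 0,"y": 0,"z": 0,"roll": 0},
  {"x": 0,"y": 0,"z": 0,"roll": 0},
], gripper=5.0)

```text
clock: 4.6
tool_pos: [0.4521, -0.1691, 0.0156]
orientation: [-180.0, 0.0, -90.0]
force: [-0.2, 0.1, 0.1]
opening: 0.0612
```

jog_arm([
  {"x": 0,"y": 0,"z": 0,"roll": 0},
  {"x": 0,"y": 0,"z": 0,"roll": 0},
  {"x": 0,"y": 0,"z": 0,"roll": 0},
  {"x": 0,"y": 0,"z": 0,"roll": 0},
  {"x": 0,"y": 0,"z": 0,"roll": 0},
], gripper=3.4)

```text
clock: 5.1
tool_pos: [0.4522, -0.1691, 0.0155]
orientation: [-180.0, -0.0, -90.0]
force: [0.6, 0.1, 0.6]
opening: 0.0394
```

jog_arm([
  {"x": 0,"y": 0,"z": 0,"roll": 0},
  {"x": 0,"y": 0,"z": -0.5,"roll": 0},
  {"x": 0,"y": 0,"z": -1.5,"roll": 0},
  {"x": 0,"y": 0,"z": -2,"roll": 0},
  {"x": 0,"y": 0,"z": -1,"roll": 0},
  {"x": 1.05,"y": -1.65,"z": 0,"roll": 0},
  {"x": 2.1,"y": -3.35,"z": 0,"roll": 0},
  {"x": 2.1,"y": -3.35,"z": 0,"roll": 0},
  {"x": 2.1,"y": -3.35,"z": 0,"roll": 0},
  {"x": 2.1,"y": -3.35,"z": 0,"roll": 0},
  {"x": 0,"y": 0,"z": 0,"roll": 0},
  {"x": 0,"y": 0,"z": 0,"roll": 0},
])

```text
clock: 6.3
tool_pos: [0.6022, -0.2639, 0.0642]
orientation: [179.9, 0.0, -90.0]
force: [-0.1, -0.2, -1.4]
opening: 0.0392
```

Run:
```python
from plant import ctrl
import cv2
for n in("scene",):
    s=ctrl.snapshot(n); im=s["image"][:,:,::-1]
    c=im[120:300,130:330]
    cv2.imwrite(f"pics/{n}2.png",cv2.resize(c,None,fx=3.3,fy=3.3))
print(ctrl.get_obs()['tool_pos'],ctrl.get_obs()['opening'])
```

```text
[ 0.60160055 -0.26344453  0.06451351] 0.039305497674785146
```

View pics/scene2.png

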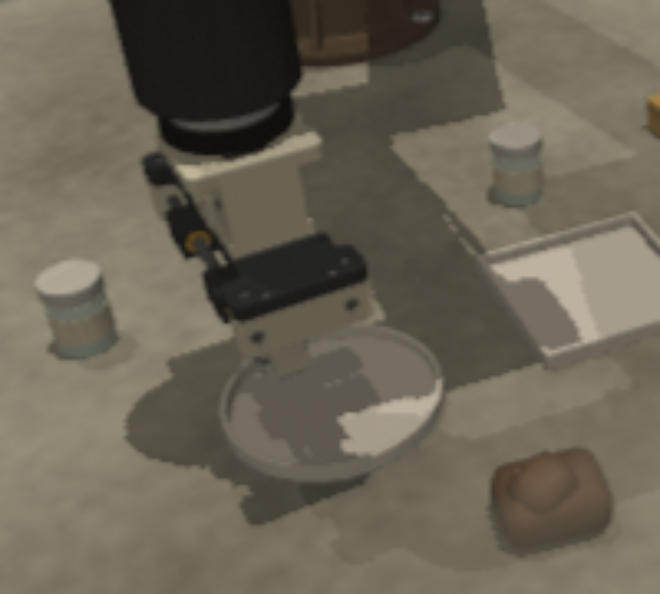

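The eyepiece is held (opening 39 mm), and the gripper is over the left part of the dish. I'm lowering it slowly.

jog_arm([
  {"x": 0,"y": 0,"z": 1,"roll": 0},
  {"x": 0,"y": 0,"z": 1,"roll": 0},
  {"x": 0,"y": 0,"z": 1,"roll": 0},
  {"x": 0,"y": 0,"z": 0.7,"roll": 0},
  {"x": 0,"y": 0,"z": 0.4,"roll": 0},
  {"x": 0,"y": 0,"z": 0.1,"roll": 0},
  {"x": 0,"y": 0,"z": 0.1,"roll": 0},
  {"x": 0,"y": 0,"z": 0,"roll": 0},
  {"x": 0,"y": 0,"z": 0,"roll": 0},
])

```text
clock: 7.25
tool_pos: [0.6028, -0.2636, 0.0228]
orientation: [-180.0, -0.0, -90.0]
force: [-0.2, 0.3, -1.2]
opening: 0.0394
```

jog_arm([
  {"x": 0,"y": 0,"z": 0.1,"roll": 0},
  {"x": 0,"y": 0,"z": 0.1,"roll": 0},
  {"x": 0,"y": 0,"z": 0.05,"roll": 0},
  {"x": 0,"y": 0,"z": 0,"roll": 0},
])

```text
clock: 7.65
tool_pos: [0.6025, -0.2635, 0.0199]
orientation: [180.0, 0.0, -90.0]
force: [0.1, -0.2, -1.1]
opening: 0.0398
```

jog_arm([
  {"x": 0,"y": 0,"z": 0.05,"roll": 0},
  {"x": 0,"y": 0,"z": 0,"roll": 0},
  {"x": 0,"y": 0,"z": 0,"roll": 0},
])

```text
clock: 7.95
tool_pos: [0.6026, -0.2636, 0.0196]
orientation: [-180.0, -0.0, -90.0]
force: [-0.7, -0.2, 0.6]
opening: 0.0394
```

jog_arm([
  {"x": 0,"y": 0,"z": 0.05,"roll": 0},
  {"x": 0,"y": 0,"z": 0,"roll": 0},
  {"x": 0,"y": 0,"z": 0,"roll": 0},
])

```text
clock: 8.25
tool_pos: [0.6027, -0.2636, 0.0195]
orientation: [-180.0, -0.0, -90.0]
force: [-1.6, 1.6, 5.5]
opening: 0.0399
```

jog_arm([
  {"x": 0,"y": 0,"z": 0,"roll": 0},
  {"x": 0,"y": 0,"z": 0,"roll": 0},
  {"x": 0,"y": 0,"z": 0,"roll": 0},
  {"x": 0,"y": 0,"z": 0,"roll": 0},
  {"x": 0,"y": 0,"z": 0,"roll": 0},
  {"x": 0,"y": 0,"z": -1,"roll": 0},
  {"x": 0,"y": 0,"z": -2,"roll": 0},
  {"x": 0,"y": 0,"z": -3,"roll": 0},
  {"x": 0,"y": 0,"z": -3,"roll": 0},
  {"x": 0,"y": 0,"z": -1,"roll": 0},
], gripper=7)

```text
clock: 9.25
tool_pos: [0.6045, -0.2641, 0.1235]
orientation: [-179.7, -0.1, -89.9]
force: [0.6, -0.5, 0.5]
opening: 0.0699
```

jog_arm([
  {"x": -4,"y": 1.15,"z": 0,"roll": 0},
  {"x": -4,"y": 1.15,"z": 0,"roll": 0},
  {"x": -4,"y": 1.15,"z": 0,"roll": 0},
  {"x": -4,"y": 1.15,"z": 0,"roll": 0},
  {"x": -4,"y": 1.15,"z": 0,"roll": 0},
  {"x": -4,"y": 1.15,"z": 0,"roll": 0},
  {"x": -4,"y": 1.15,"z": 0,"roll": 0},
  {"x": -4,"y": 1.15,"z": 0,"roll": 0},
  {"x": -4,"y": 1.15,"z": 0,"roll": 0},
  {"x": -4,"y": 1.15,"z": 0,"roll": 0},
  {"x": -4,"y": 1.15,"z": 0,"roll": 0},
  {"x": -4,"y": 1.15,"z": 0,"roll": 0},
], gripper=8.76)

```text
clock: 10.45
tool_pos: [0.4636, 0.2179, 0.1195]
orientation: [-180.0, 0.0, -90.0]
force: [2.1, 0.4, -0.1]
opening: 0.0875
```

jog_arm([
  {"x": -4,"y": 1.15,"z": 0,"roll": 0},
  {"x": -4,"y": 1.15,"z": 0,"roll": 0},
  {"x": -3.5,"y": 0.8,"z": 0,"roll": 0},
  {"x": -1,"y": 0.3,"z": 0,"roll": 0},
  {"x": 0,"y": 0,"z": 0,"roll": 0},
  {"x": 0,"y": 0,"z": 0,"roll": 0},
])

```text
clock: 11.05
tool_pos: [0.4301, 0.3407, 0.1189]
orientation: [180.0, -0.0, -90.0]
force: [1.0, 0.0, -0.4]
opening: 0.0875
```

Run:
```python
from plant import ctrl
import cv2
for n in("scene","top"):
    s=ctrl.snapshot(n); im=s["image"][:,:,::-1]
    cv2.imwrite(f"pics/{n}3.png",im)
print(ctrl.get_obs()['tool_pos'],ctrl.get_obs()['opening'])
```

```text
[0.43043112 0.34021847 0.11897506] 0.08771408820149011
```

View pics/scene3.png

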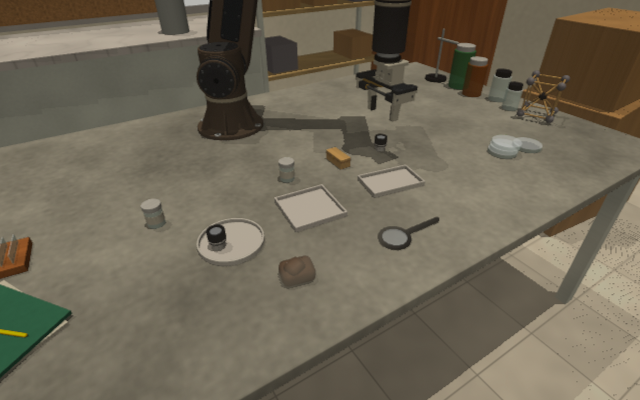

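View pics/top3.png

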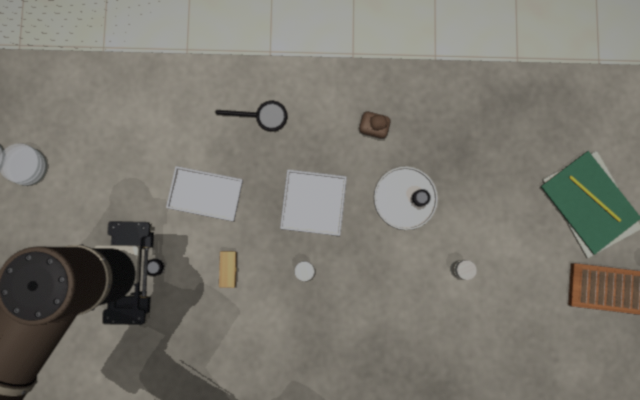

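jog_arm([
  {"x": -0.15,"y": -0.1,"z": 1.5,"roll": 0},
  {"x": 0,"y": 0,"z": 2,"roll": 0},
  {"x": 0,"y": 0,"z": 2,"roll": 0},
  {"x": 0,"y": 0,"z": 1.5,"roll": 0},
  {"x": 0,"y": 0,"z": 1.5,"roll": 0},
  {"x": 0,"y": 0,"z": 1,"roll": 0},
  {"x": 0,"y": 0,"z": 0.6,"roll": 0},
  {"x": 0,"y": 0,"z": 0.25,"roll": 0},
  {"x": 0,"y": 0,"z": 0,"roll": 0},
  {"x": 0,"y": 0,"z": 0,"roll": 0},
])

```text
clock: 12.15
tool_pos: [0.4316, 0.3432, 0.016]
orientation: [-180.0, 0.0, -90.0]
force: [1.1, 0.5, 0.9]
opening: 0.0879
```

jog_arm([
  {"x": 0,"y": 0,"z": 0,"roll": 0},
  {"x": 0,"y": 0,"z": 0,"roll": 0},
  {"x": 0,"y": 0,"z": 0,"roll": 0},
  {"x": 0,"y": 0,"z": 0,"roll": 0},
], gripper=5.0)

```text
clock: 12.55
tool_pos: [0.4313, 0.343, 0.0156]
orientation: [-180.0, 0.0, -90.0]
force: [0.5, 0.5, 0.1]
opening: 0.0615
```

jog_arm([
  {"x": 0,"y": 0,"z": 0,"roll": 0},
  {"x": 0,"y": 0,"z": 0,"roll": 0},
  {"x": 0,"y": 0,"z": 0,"roll": 0},
  {"x": 0,"y": 0,"z": 0,"roll": 0},
  {"x": 0,"y": 0,"z": 0,"roll": 0},
  {"x": 0,"y": 0,"z": 0,"roll": 0},
], gripper=3.4)

```text
clock: 13.15
tool_pos: [0.4313, 0.3429, 0.0155]
orientation: [-180.0, 0.0, -90.0]
force: [0.5, -0.7, -0.9]
opening: 0.0397
```

jog_arm([
  {"x": 0,"y": 0,"z": -0.5,"roll": 0},
  {"x": 0,"y": 0,"z": -1.5,"roll": 0},
  {"x": 0,"y": 0,"z": -2.5,"roll": 0},
  {"x": 0,"y": 0,"z": -2.5,"roll": 0},
  {"x": 0,"y": 0,"z": -2,"roll": 0},
  {"x": 1,"y": -0.3,"z": -1,"roll": 0},
  {"x": 2.5,"y": -0.8,"z": 0,"roll": 0},
  {"x": 4,"y": -1.25,"z": 0,"roll": 0},
  {"x": 4,"y": -1.25,"z": 0,"roll": 0},
  {"x": 4,"y": -1.25,"z": 0,"roll": 0},
  {"x": 4,"y": -1.25,"z": 0,"roll": 0},
  {"x": 4,"y": -1.25,"z": 0,"roll": 0},
])

```text
clock: 14.35
tool_pos: [0.5045, 0.1055, 0.1151]
orientation: [180.0, -0.0, -90.0]
force: [0.6, 0.7, -1.0]
opening: 0.0395
```

jog_arm([
  {"x": 4,"y": -1.25,"z": 0,"roll": 0},
  {"x": 4,"y": -1.25,"z": 0,"roll": 0},
  {"x": 4,"y": -1.25,"z": 0,"roll": 0},
  {"x": 4,"y": -1.25,"z": 0,"roll": 0},
  {"x": 4,"y": -1.25,"z": 0,"roll": 0},
  {"x": 4,"y": -1.25,"z": 0,"roll": 0},
  {"x": 4,"y": -1.25,"z": 0,"roll": 0},
  {"x": 2.1,"y": -0.7,"z": 0,"roll": 0},
  {"x": 0.8,"y": -0.2,"z": 0,"roll": 0},
  {"x": 0,"y": 0,"z": 0,"roll": 0},
  {"x": 0,"y": 0,"z": 0,"roll": 0},
])

```text
clock: 15.45
tool_pos: [0.6007, -0.2006, 0.115]
orientation: [179.9, 0.0, -90.0]
force: [0.7, 0.2, -0.5]
opening: 0.0397
```

jog_arm([
  {"x": 0.2,"y": -0.2,"z": 1,"roll": 0},
  {"x": 0,"y": 0,"z": 2,"roll": 0},
  {"x": 0,"y": 0,"z": 2,"roll": 0},
  {"x": 0,"y": 0,"z": 1.5,"roll": 0},
  {"x": 0,"y": 0,"z": 1.2,"roll": 0},
  {"x": 0,"y": 0,"z": 0.8,"roll": 0},
  {"x": 0,"y": 0,"z": 0.5,"roll": 0},
  {"x": 0,"y": 0,"z": 0.2,"roll": 0},
  {"x": 0,"y": 0,"z": 0.1,"roll": 0},
  {"x": 0,"y": 0,"z": 0.1,"roll": 0},
  {"x": 0,"y": 0,"z": 0,"roll": 0},
  {"x": 0,"y": 0,"z": 0,"roll": 0},
])

```text
clock: 16.65
tool_pos: [0.6038, -0.2032, 0.0218]
orientation: [-180.0, -0.0, -90.0]
force: [-0.2, -0.0, 0.0]
opening: 0.0397
```

jog_arm([
  {"x": 0,"y": 0,"z": 0.05,"roll": 0},
  {"x": 0,"y": 0,"z": 0.05,"roll": 0},
  {"x": 0,"y": 0,"z": 0,"roll": 0},
  {"x": 0,"y": 0,"z": 0,"roll": 0},
])

```text
clock: 17.05
tool_pos: [0.6035, -0.2031, 0.0204]
orientation: [180.0, -0.0, -90.0]
force: [0.3, 0.4, -0.9]
opening: 0.0394
```

jog_arm([
  {"x": 0,"y": 0,"z": 0.05,"roll": 0},
  {"x": 0,"y": 0,"z": 0.05,"roll": 0},
  {"x": 0,"y": 0,"z": 0,"roll": 0},
  {"x": 0,"y": 0,"z": 0,"roll": 0},
])

```text
clock: 17.45
tool_pos: [0.6036, -0.2031, 0.0195]
orientation: [-180.0, -0.0, -90.0]
force: [-0.2, 0.1, 0.5]
opening: 0.0396
```

jog_arm([
  {"x": 0,"y": 0,"z": 0.05,"roll": 0},
  {"x": 0,"y": 0,"z": 0,"roll": 0},
  {"x": 0,"y": 0,"z": 0,"roll": 0},
])

```text
clock: 17.75
tool_pos: [0.6036, -0.2031, 0.0195]
orientation: [-180.0, -0.0, -90.0]
force: [-2.2, 1.0, 4.4]
opening: 0.0394
```

jog_arm([
  {"x": 0,"y": 0,"z": 0,"roll": 0},
  {"x": 0,"y": 0,"z": 0,"roll": 0},
  {"x": 0,"y": 0,"z": 0,"roll": 0},
  {"x": 0,"y": 0,"z": 0,"roll": 0},
  {"x": 0,"y": 0,"z": 0,"roll": 0},
  {"x": 0,"y": 0,"z": -1,"roll": 0},
  {"x": 0,"y": 0,"z": -2,"roll": 0},
  {"x": 0,"y": 0,"z": -3,"roll": 0},
  {"x": 0,"y": 0,"z": -3,"roll": 0},
  {"x": 0,"y": 0,"z": -1,"roll": 0},
], gripper=7)

```text
clock: 18.75
tool_pos: [0.6054, -0.2035, 0.1234]
orientation: [-179.7, -0.1, -89.9]
force: [-0.2, 0.3, 0.6]
opening: 0.0702
```

jog_arm([
  {"x": 1.4,"y": 1.6,"z": 0,"roll": 0},
  {"x": 3,"y": 3,"z": 0,"roll": 0},
  {"x": 3,"y": 3,"z": 0,"roll": 0},
  {"x": 3,"y": 3,"z": 0,"roll": 0},
  {"x": 3,"y": 3,"z": 0,"roll": 0},
  {"x": 1.8,"y": 2.2,"z": 0,"roll": 0},
  {"x": 0.6,"y": 0.8,"z": 0,"roll": 0},
  {"x": 0,"y": 0,"z": 0,"roll": 0},
  {"x": 0,"y": 0,"z": 0,"roll": 0},
], gripper=8.76)

```text
clock: 19.65
tool_pos: [0.4377, -0.361, 0.1189]
orientation: [-180.0, 0.0, -90.0]
force: [-0.6, 0.1, 0.1]
opening: 0.0877
```

Run:
```python
from plant import ctrl
import cv2
for n in("scene",):
    s=ctrl.snapshot(n); im=s["image"][:,:,::-1]
    cv2.imwrite(f"pics/{n}4.png",cv2.resize(im[120:300,100:340],None,fx=3,fy=3))
print(ctrl.get_obs()['tool_pos'],ctrl.get_obs()['opening'])
```

```text
[ 0.4380137  -0.36077756  0.1188469 ] 0.08788828462728805
```

View pics/scene4.png

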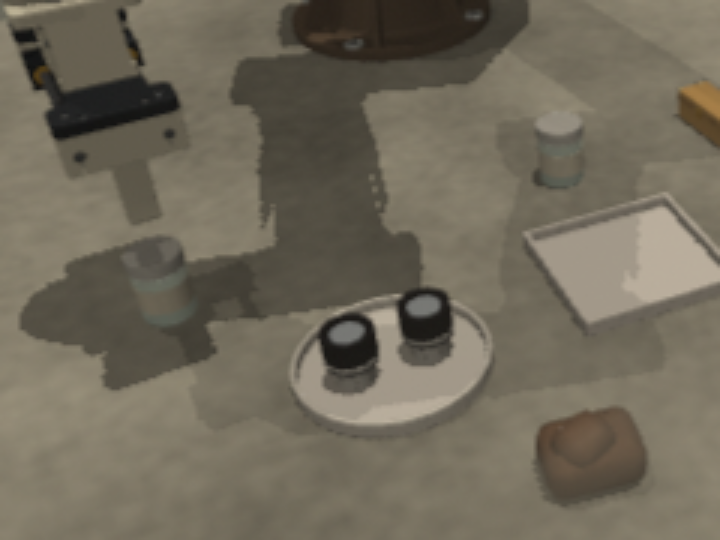

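jog_arm([
  {"x": 0,"y": 0,"z": 1.5,"roll": 0},
  {"x": 0,"y": 0,"z": 2,"roll": 0},
  {"x": 0,"y": 0,"z": 2,"roll": 0},
  {"x": 0,"y": 0,"z": 1.5,"roll": 0},
  {"x": 0,"y": 0,"z": 1,"roll": 0},
  {"x": 0,"y": 0,"z": 0.6,"roll": 0},
  {"x": 0,"y": 0,"z": 0,"roll": 0},
  {"x": 0,"y": 0,"z": 0,"roll": 0},
])

```text
clock: 20.5
tool_pos: [0.4382, -0.3612, 0.0334]
orientation: [-180.0, -0.0, -89.9]
force: [0.0, -0.3, 0.3]
opening: 0.0876
```

jog_arm([
  {"x": 0,"y": 0,"z": 0,"roll": 0},
  {"x": 0,"y": 0,"z": 0,"roll": 0},
  {"x": 0,"y": 0,"z": 0,"roll": 0},
  {"x": 0,"y": 0,"z": 0,"roll": 0},
], gripper=5.2)

```text
clock: 20.9
tool_pos: [0.4377, -0.3612, 0.0333]
orientation: [-180.0, -0.0, -90.0]
force: [0.5, -0.5, -0.1]
opening: 0.0613
```

jog_arm([
  {"x": 0,"y": 0,"z": 0,"roll": 0},
  {"x": 0,"y": 0,"z": 0,"roll": 0},
  {"x": 0,"y": 0,"z": 0,"roll": 0},
  {"x": 0,"y": 0,"z": 0,"roll": 0},
  {"x": 0,"y": 0,"z": 0,"roll": 0},
  {"x": 0,"y": 0,"z": 0,"roll": 0},
], gripper=3.8)

```text
clock: 21.5
tool_pos: [0.4379, -0.3612, 0.0331]
orientation: [-180.0, -0.0, -90.0]
force: [1.5, -0.0, 2.0]
opening: 0.0433
```

jog_arm([
  {"x": 0,"y": 0,"z": -0.5,"roll": 0},
  {"x": 0,"y": 0,"z": -1.5,"roll": 0},
  {"x": 0,"y": 0,"z": -2.5,"roll": 0},
  {"x": 0,"y": 0,"z": -2.5,"roll": 0},
  {"x": 0,"y": 0,"z": -2,"roll": 0},
  {"x": -1.2,"y": -0.55,"z": 0,"roll": 0},
  {"x": -2.4,"y": -1.1,"z": 0,"roll": 0},
  {"x": -4,"y": -1.85,"z": 0,"roll": 0},
  {"x": -4,"y": -1.85,"z": 0,"roll": 0},
  {"x": -4,"y": -1.85,"z": 0,"roll": 0},
  {"x": -4,"y": -1.85,"z": 0,"roll": 0},
  {"x": -4,"y": -1.85,"z": 0,"roll": 0},
])

```text
clock: 22.7
tool_pos: [0.546, -0.1229, 0.1222]
orientation: [179.9, 0.0, -90.0]
force: [0.9, -0.3, -0.8]
opening: 0.0435
```

jog_arm([
  {"x": -4,"y": -1.85,"z": 0,"roll": 0},
  {"x": -2.8,"y": -1.3,"z": 0,"roll": 0},
  {"x": -1.2,"y": -0.6,"z": 0,"roll": 0},
  {"x": 0,"y": 0,"z": 0,"roll": 0},
  {"x": 0,"y": 0,"z": 0,"roll": 0},
])

```text
clock: 23.2
tool_pos: [0.583, -0.0452, 0.1222]
orientation: [179.9, -0.0, -90.0]
force: [0.4, 0.8, -1.8]
opening: 0.0432
```

Run:
```python
from plant import ctrl
import cv2
for n in("scene",):
    s=ctrl.snapshot(n); im=s["image"][:,:,::-1]
    cv2.imwrite(f"pics/{n}5.png",cv2.resize(im[100:280,180:420],None,fx=3,fy=3))
print(ctrl.get_obs()['tool_pos'],ctrl.get_obs()['opening'])
```

```text
[ 0.58299421 -0.04570968  0.12243327] 0.042984029708385184
```

View pics/scene5.png

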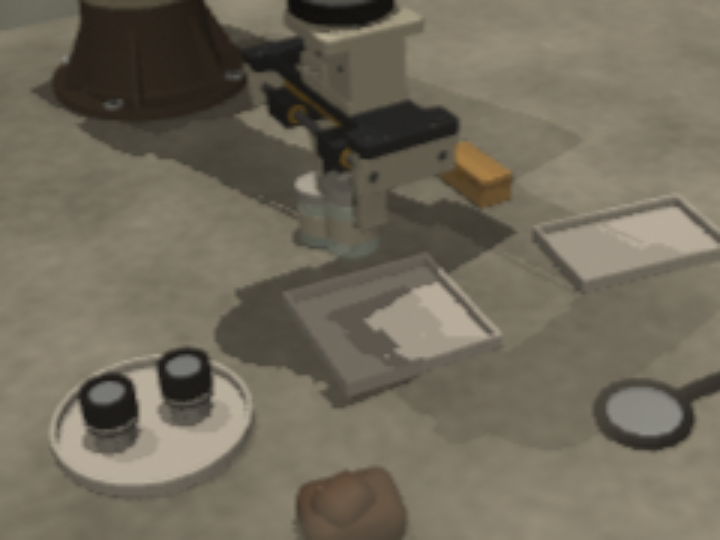

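jog_arm([
  {"x": 0,"y": -0.1,"z": 1,"roll": 0},
  {"x": 0,"y": 0,"z": 2,"roll": 0},
  {"x": 0,"y": 0,"z": 2,"roll": 0},
  {"x": 0,"y": 0,"z": 1.5,"roll": 0},
  {"x": 0,"y": 0,"z": 0.9,"roll": 0},
  {"x": 0,"y": 0,"z": 0.5,"roll": 0},
  {"x": 0,"y": 0,"z": 0.2,"roll": 0},
  {"x": 0,"y": 0,"z": 0.1,"roll": 0},
  {"x": 0,"y": 0,"z": 0.1,"roll": 0},
  {"x": 0,"y": 0,"z": 0.05,"roll": 0},
  {"x": 0,"y": 0,"z": 0,"roll": 0},
  {"x": 0,"y": 0,"z": 0,"roll": 0},
])

```text
clock: 24.45
tool_pos: [0.5851, -0.045, 0.0397]
orientation: [-180.0, 0.0, -90.0]
force: [0.1, -0.2, -1.4]
opening: 0.0432
```

jog_arm([
  {"x": 0,"y": 0,"z": 0.05,"roll": 0},
  {"x": 0,"y": 0,"z": 0.05,"roll": 0},
  {"x": 0,"y": 0,"z": 0,"roll": 0},
  {"x": 0,"y": 0,"z": 0,"roll": 0},
])

```text
clock: 24.85
tool_pos: [0.5849, -0.0451, 0.0384]
orientation: [180.0, -0.0, -90.0]
force: [0.2, -0.4, -1.6]
opening: 0.0428
```

jog_arm([
  {"x": 0,"y": 0,"z": 0.05,"roll": 0},
  {"x": 0,"y": 0,"z": 0.05,"roll": 0},
  {"x": 0,"y": 0,"z": 0,"roll": 0},
  {"x": 0,"y": 0,"z": 0,"roll": 0},
])

```text
clock: 25.25
tool_pos: [0.5849, -0.0451, 0.0374]
orientation: [180.0, -0.0, -90.0]
force: [-0.1, -0.6, -1.2]
opening: 0.0433
```

jog_arm([
  {"x": 0,"y": 0,"z": 0.05,"roll": 0},
  {"x": 0,"y": 0,"z": 0,"roll": 0},
  {"x": 0,"y": 0,"z": 0,"roll": 0},
])

```text
clock: 25.55
tool_pos: [0.5851, -0.0451, 0.0371]
orientation: [-180.0, -0.0, -90.0]
force: [-0.7, 0.4, 0.4]
opening: 0.0427
```

jog_arm([
  {"x": 0,"y": 0,"z": 0.05,"roll": 0},
  {"x": 0,"y": 0,"z": 0,"roll": 0},
  {"x": 0,"y": 0,"z": 0,"roll": 0},
])

```text
clock: 25.85
tool_pos: [0.5851, -0.0451, 0.037]
orientation: [-180.0, -0.0, -90.0]
force: [-1.7, 0.5, 5.6]
opening: 0.043
```

jog_arm([
  {"x": 0,"y": 0,"z": 0,"roll": 0},
  {"x": 0,"y": 0,"z": 0,"roll": 0},
  {"x": 0,"y": 0,"z": 0,"roll": 0},
  {"x": 0,"y": 0,"z": 0,"roll": 0},
  {"x": 0,"y": 0,"z": 0,"roll": 0},
  {"x": 0,"y": 0,"z": -1,"roll": 0},
  {"x": 0,"y": 0,"z": -2,"roll": 0},
  {"x": 0,"y": 0,"z": -3,"roll": 0},
  {"x": 0,"y": 0,"z": -2,"roll": 0},
  {"x": 0,"y": 0,"z": -1,"roll": 0},
  {"x": 0,"y": 0,"z": 0,"roll": 0},
], gripper=7)

```text
clock: 26.95
tool_pos: [0.5859, -0.0449, 0.1282]
orientation: [-179.8, 0.0, -90.0]
force: [-0.8, -0.4, 0.6]
opening: 0.0702
```

jog_arm([
  {"x": -0.5,"y": 1.6,"z": 0,"roll": 0},
  {"x": -1,"y": 3,"z": 0,"roll": 0},
  {"x": -1,"y": 3,"z": 0,"roll": 0},
  {"x": -1,"y": 3,"z": 0,"roll": 0},
  {"x": -1,"y": 3,"z": 0,"roll": 0},
  {"x": -0.3,"y": 1.4,"z": 0,"roll": 0},
  {"x": 0,"y": 0.6,"z": 0,"roll": 0},
  {"x": 0,"y": 0,"z": 0,"roll": 0},
  {"x": 0,"y": 0,"z": 0,"roll": 0},
], gripper=8.76)

```text
clock: 27.85
tool_pos: [0.4299, 0.0029, 0.1264]
orientation: [-180.0, -0.0, -90.0]
force: [0.8, 0.1, -0.7]
opening: 0.0875
```

Run:
```python
from plant import ctrl
import cv2
for n in("scene",):
    s=ctrl.snapshot(n); im=s["image"][:,:,::-1]
    cv2.imwrite(f"pics/{n}6.png",cv2.resize(im[100:280,180:420],None,fx=3,fy=3))
print(ctrl.get_obs()['tool_pos'],ctrl.get_obs()['opening'])
```

```text
[0.42989556 0.00284505 0.12633597] 0.08775901380069981
```

View pics/scene6.png

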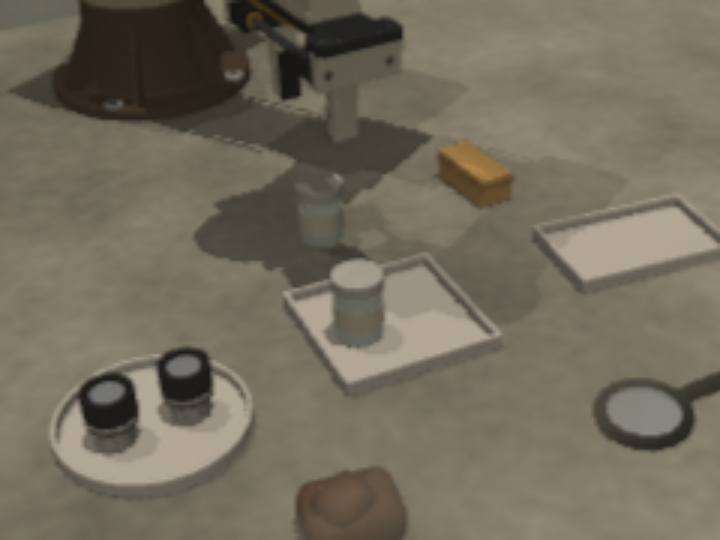

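jog_arm([
  {"x": 0,"y": 0,"z": 1.5,"roll": 0},
  {"x": 0,"y": 0,"z": 2,"roll": 0},
  {"x": 0,"y": 0,"z": 2,"roll": 0},
  {"x": 0,"y": 0,"z": 1.7,"roll": 0},
  {"x": 0,"y": 0,"z": 1.2,"roll": 0},
  {"x": 0,"y": 0,"z": 0.6,"roll": 0},
  {"x": 0,"y": 0,"z": 0.3,"roll": 0},
  {"x": 0,"y": 0,"z": 0,"roll": 0},
  {"x": 0,"y": 0,"z": 0,"roll": 0},
])

```text
clock: 28.8
tool_pos: [0.4294, 0.003, 0.0338]
orientation: [-180.0, 0.0, -90.0]
force: [0.1, 0.2, 0.2]
opening: 0.0874
```

jog_arm([
  {"x": 0,"y": 0,"z": 0,"roll": 0},
  {"x": 0,"y": 0,"z": 0,"roll": 0},
  {"x": 0,"y": 0,"z": 0,"roll": 0},
  {"x": 0,"y": 0,"z": 0,"roll": 0},
], gripper=5.2)

```text
clock: 29.2
tool_pos: [0.429, 0.0029, 0.0336]
orientation: [-180.0, 0.0, -90.0]
force: [0.7, -0.1, 0.0]
opening: 0.0611
```

jog_arm([
  {"x": 0,"y": 0,"z": 0,"roll": 0},
  {"x": 0,"y": 0,"z": 0,"roll": 0},
  {"x": 0,"y": 0,"z": 0,"roll": 0},
  {"x": 0,"y": 0,"z": 0,"roll": 0},
  {"x": 0,"y": 0,"z": 0,"roll": 0},
  {"x": 0,"y": 0,"z": 0,"roll": 0},
], gripper=3.8)

```text
clock: 29.8
tool_pos: [0.4292, 0.003, 0.0335]
orientation: [-180.0, 0.0, -90.0]
force: [2.1, 0.5, 0.9]
opening: 0.0433
```

jog_arm([
  {"x": 0,"y": 0,"z": -0.5,"roll": 0},
  {"x": 0,"y": 0,"z": -1.5,"roll": 0},
  {"x": 0,"y": 0,"z": -2.5,"roll": 0},
  {"x": 0,"y": 0,"z": -2.5,"roll": 0},
  {"x": 0,"y": 0,"z": -2,"roll": 0},
  {"x": -0.2,"y": -1.4,"z": 0,"roll": 0},
  {"x": -0.2,"y": -3,"z": 0,"roll": 0},
  {"x": -0.2,"y": -4,"z": 0,"roll": 0},
  {"x": -0.2,"y": -4,"z": 0,"roll": 0},
  {"x": -0.2,"y": -2.6,"z": 0,"roll": 0},
  {"x": -0.2,"y": -1.1,"z": 0,"roll": 0},
  {"x": 0,"y": 0,"z": 0,"roll": 0},
])

```text
clock: 31.0
tool_pos: [0.5904, 0.0148, 0.1217]
orientation: [179.9, -0.0, -90.0]
force: [-0.7, 0.7, -1.5]
opening: 0.0429
```

jog_arm([
  {"x": 0,"y": 0,"z": 1,"roll": 0},
  {"x": 0,"y": 0,"z": 2,"roll": 0},
  {"x": 0,"y": 0,"z": 2,"roll": 0},
  {"x": 0,"y": 0,"z": 1.5,"roll": 0},
  {"x": 0,"y": 0,"z": 0.9,"roll": 0},
  {"x": 0,"y": 0,"z": 0.5,"roll": 0},
  {"x": 0,"y": 0,"z": 0.2,"roll": 0},
  {"x": 0,"y": 0,"z": 0.1,"roll": 0},
  {"x": 0,"y": 0,"z": 0.1,"roll": 0},
  {"x": 0,"y": 0,"z": 0.05,"roll": 0},
  {"x": 0,"y": 0,"z": 0,"roll": 0},
  {"x": 0,"y": 0,"z": 0,"roll": 0},
])

```text
clock: 32.2
tool_pos: [0.5901, 0.015, 0.0402]
orientation: [-180.0, 0.0, -90.0]
force: [-0.3, -0.1, -1.0]
opening: 0.0431
```

Touchdown expected near z = 0.0375.

jog_arm([
  {"x": 0,"y": 0,"z": 0.1,"roll": 0},
  {"x": 0,"y": 0,"z": 0.05,"roll": 0},
  {"x": 0,"y": 0,"z": 0.05,"roll": 0},
  {"x": 0,"y": 0,"z": 0,"roll": 0},
  {"x": 0,"y": 0,"z": 0,"roll": 0},
])

```text
clock: 32.7
tool_pos: [0.5899, 0.0149, 0.0379]
orientation: [180.0, -0.0, -90.0]
force: [-0.4, 0.1, -0.9]
opening: 0.0432
```

jog_arm([
  {"x": 0,"y": 0,"z": 0.05,"roll": 0},
  {"x": 0,"y": 0,"z": 0,"roll": 0},
  {"x": 0,"y": 0,"z": 0,"roll": 0},
])

```text
clock: 33.0
tool_pos: [0.5901, 0.015, 0.0376]
orientation: [-180.0, 0.0, -90.0]
force: [-0.7, 0.7, 1.0]
opening: 0.0433
```

jog_arm([
  {"x": 0,"y": 0,"z": 0.04,"roll": 0},
  {"x": 0,"y": 0,"z": 0,"roll": 0},
  {"x": 0,"y": 0,"z": 0,"roll": 0},
])

```text
clock: 33.3
tool_pos: [0.5901, 0.0149, 0.0375]
orientation: [-180.0, -0.0, -90.0]
force: [-2.1, 0.1, 5.4]
opening: 0.0432
```

jog_arm([
  {"x": 0,"y": 0,"z": 0,"roll": 0},
  {"x": 0,"y": 0,"z": 0,"roll": 0},
  {"x": 0,"y": 0,"z": 0,"roll": 0},
  {"x": 0,"y": 0,"z": 0,"roll": 0},
  {"x": 0,"y": 0,"z": 0,"roll": 0},
  {"x": 0,"y": 0,"z": -1,"roll": 0},
  {"x": 0,"y": 0,"z": -2,"roll": 0},
  {"x": 0,"y": 0,"z": -3,"roll": 0},
  {"x": 0,"y": 0,"z": -2,"roll": 0},
  {"x": 0,"y": 0,"z": -1,"roll": 0},
  {"x": 0,"y": 0,"z": 0,"roll": 0},
  {"x": 0,"y": 0,"z": 0,"roll": 0},
], gripper=7)

```text
clock: 34.5
tool_pos: [0.5894, 0.0149, 0.1265]
orientation: [180.0, 0.0, -90.0]
force: [-0.4, -0.2, -0.0]
opening: 0.0701
```

Run:
```python
from h import *
S={n:ctrl.snapshot(n) for n in('scene','top')}
for n in S: cv2.imwrite(f"pics/{n}7.png",S[n]['image'][:,:,::-1])
for name in ('slide_box','oblong_tray'):
    for cam in S:
        for r in ctrl.regions_of(cam,name)[:2]:
            if r['confidence']<.3: continue
            a=fit(name,r['mask'],S[cam],0,True,(0,.2,-.2))
            print(name,cam,round(r['confidence'],2),np.round(a,4))
o=ctrl.get_obs();print(o['clock'],o['tool_pos'],o['joint_pos'])
```

```text
slide_box scene 0.57 [  0.4447   0.1839 -30.9129   0.5959]
slide_box top 0.9 [0.4311 0.1795 0.4933 0.8772]
oblong_tray scene 0.97 [ 0.6013  0.2389 -9.6544  0.9664]
oblong_tray top 0.55 [ 6.68200e-01  2.99200e-01 -2.73619e+01  2.25000e-02]
34.8 [0.58957191 0.01482451 0.12618272] [ 2.04174655e+01  1.74448733e+01 -1.79465667e+01 -3.05406025e-03
 -5.46958319e+01 -2.03942873e+01]
```

View pics/scene7.png

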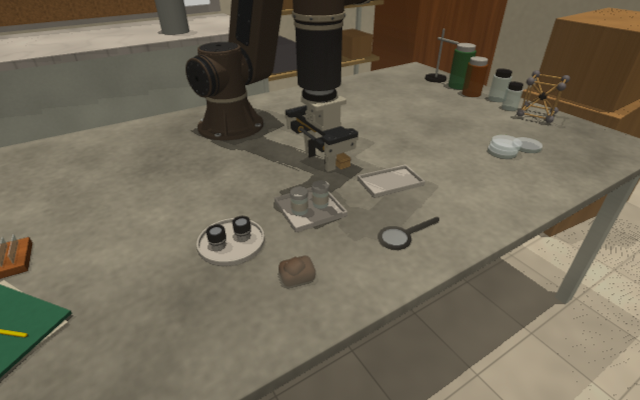

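View pics/top7.png

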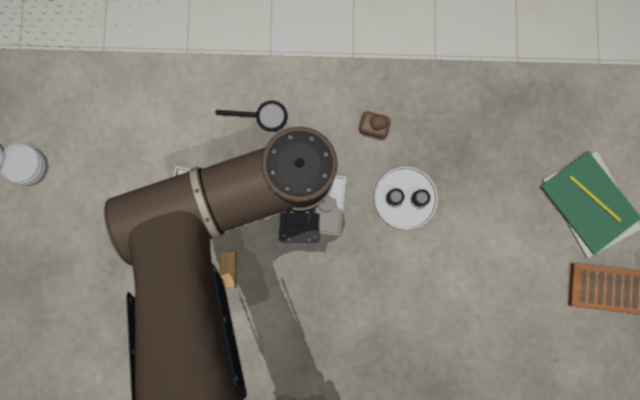

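Run:
```python
from h import *
S={n:ctrl.snapshot(n) for n in('scene','top')}
for n in S:
    im=cv2.imread(f'pics/{n}0.png'); hsv=cv2.cvtColor(im,cv2.COLOR_BGR2HSV)
    m=((hsv[...,1]>90)&(hsv[...,0]<28)&(hsv[...,0]>8)); w=np.zeros_like(m)
    if n=='top': w[240:300,205:250]=1
    else: w[140:175,320:360]=1
    m&=w; print(n,m.sum(),np.round(fit('slide_box',m,S[n],0,True,(0,.15,-.15)),4))
    cv2.imwrite(f'pics/box_{n}.png',cv2.resize(np.hstack([im[140:175,310:370],np.repeat(m[140:175,310:370,None]*255,3,2)]) if n=='scene' else np.hstack([im[240:300,195:260],np.repeat(m[240:300,195:260,None]*255,3,2)]),None,fx=5,fy=5,interpolation=0))
```

```text
scene 362 [ 0.4279  0.1784 -1.9944  0.9246]
top 542 [0.4312 0.1792 1.7426 0.8315][ WARN:0@6.412] global loadsave.cpp:1063 imwrite_ Unsupported depth image for selected encoder is fallbacked to CV_8U.
```

View pics/box_top.png

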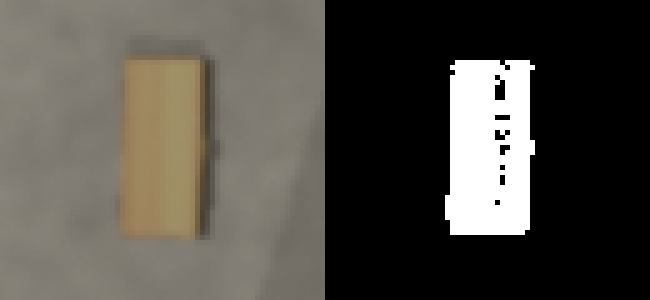

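jog_arm([
  {"x": 0,"y": 0,"z": 0,"roll": -0.1412},
  {"x": 0,"y": 0,"z": 0,"roll": -0.1412},
  {"x": 0,"y": 0,"z": 0,"roll": -0.1412},
  {"x": 0,"y": 0,"z": 0,"roll": -0.1412},
  {"x": 0,"y": 0,"z": 0,"roll": -0.1412},
  {"x": 0,"y": 0,"z": 0,"roll": -0.1412},
  {"x": 0,"y": 0,"z": 0,"roll": -0.1412},
  {"x": 0,"y": 0,"z": 0,"roll": -0.1412},
  {"x": 0,"y": 0,"z": 0,"roll": -0.1412},
  {"x": 0,"y": 0,"z": 0,"roll": -0.1412},
  {"x": 0,"y": 0,"z": 0,"roll": -0.1412},
  {"x": 0,"y": 0,"z": 0,"roll": 0},
], gripper=8.76)

```text
clock: 36.1
tool_pos: [0.5899, 0.0149, 0.1269]
orientation: [180.0, 0.0, -0.9]
force: [-0.3, 0.4, 0.2]
opening: 0.0874
```

jog_arm([
  {"x": -1.3,"y": -1.3,"z": 0,"roll": 0},
  {"x": -3,"y": -3,"z": 0,"roll": 0},
  {"x": -3,"y": -3,"z": 0,"roll": 0},
  {"x": -3,"y": -3,"z": 0,"roll": 0},
  {"x": -3,"y": -3,"z": 0,"roll": 0},
  {"x": -2,"y": -1.9,"z": 0,"roll": 0},
  {"x": -1,"y": -0.9,"z": 0,"roll": 0},
  {"x": 0,"y": 0,"z": 0,"roll": 0},
  {"x": 0,"y": 0,"z": 0,"roll": 0},
])

```text
clock: 37.0
tool_pos: [0.4298, 0.1789, 0.1272]
orientation: [-180.0, -0.0, -1.1]
force: [-0.4, -0.1, -0.4]
opening: 0.0873
```

Run:
```python
from plant import ctrl
import cv2
for n in("scene",):
    s=ctrl.snapshot(n); im=s["image"][:,:,::-1]
    cv2.imwrite(f"pics/{n}8.png",cv2.resize(im[80:260,220:460],None,fx=3,fy=3))
print(ctrl.get_obs()['tool_pos'],ctrl.get_obs()['orientation'])
```

```text
[0.43004352 0.17859861 0.12709648] [-1.79999028e+02 -7.98064014e-03 -1.08854783e+00]
```

View pics/scene8.png

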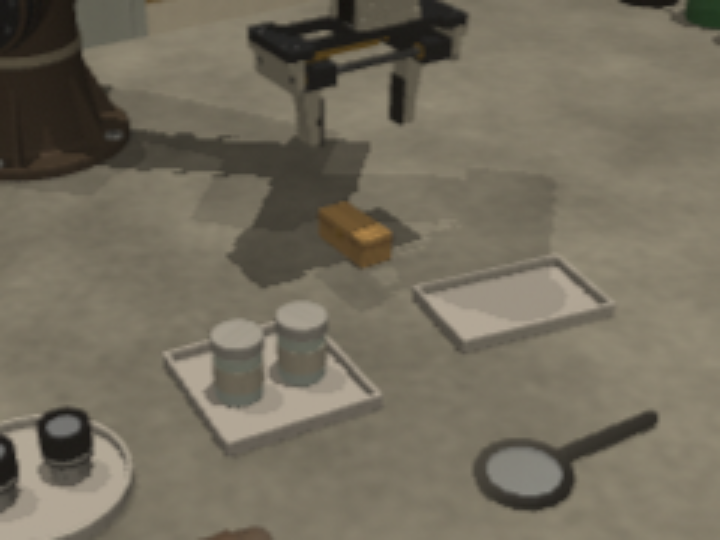

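jog_arm([
  {"x": 0,"y": 0,"z": 1.5,"roll": 0},
  {"x": 0,"y": 0,"z": 2.5,"roll": 0},
  {"x": 0,"y": 0,"z": 2.5,"roll": 0},
  {"x": 0,"y": 0,"z": 2,"roll": 0},
  {"x": 0,"y": 0,"z": 1.5,"roll": 0},
  {"x": 0,"y": 0,"z": 0.9,"roll": 0},
  {"x": 0,"y": 0,"z": 0.4,"roll": 0},
  {"x": 0,"y": 0,"z": 0.2,"roll": 0},
  {"x": 0,"y": 0,"z": 0,"roll": 0},
  {"x": 0,"y": 0,"z": 0,"roll": 0},
])

```text
clock: 38.05
tool_pos: [0.4301, 0.179, 0.0126]
orientation: [-180.0, -0.0, -1.0]
force: [0.4, -0.1, 0.0]
opening: 0.0876
```

jog_arm([
  {"x": 0,"y": 0,"z": 0,"roll": 0},
  {"x": 0,"y": 0,"z": 0,"roll": 0},
  {"x": 0,"y": 0,"z": 0,"roll": 0},
  {"x": 0,"y": 0,"z": 0,"roll": 0},
], gripper=4.6)

```text
clock: 38.45
tool_pos: [0.4298, 0.1788, 0.0122]
orientation: [-180.0, -0.0, -1.0]
force: [-0.6, -0.5, -0.1]
opening: 0.0611
```

jog_arm([
  {"x": 0,"y": 0,"z": 0,"roll": 0},
  {"x": 0,"y": 0,"z": 0,"roll": 0},
  {"x": 0,"y": 0,"z": 0,"roll": 0},
  {"x": 0,"y": 0,"z": 0,"roll": 0},
  {"x": 0,"y": 0,"z": 0,"roll": 0},
  {"x": 0,"y": 0,"z": 0,"roll": 0},
], gripper=3.0)

```text
clock: 39.05
tool_pos: [0.4297, 0.1786, 0.012]
orientation: [180.0, 0.0, -1.0]
force: [-0.9, 0.7, -0.1]
opening: 0.0359
```

jog_arm([
  {"x": 0,"y": 0,"z": 0,"roll": 0},
  {"x": 0,"y": 0,"z": -0.5,"roll": 0},
  {"x": 0,"y": 0,"z": -1.5,"roll": 0},
  {"x": 0,"y": 0,"z": -2,"roll": 0},
  {"x": 0,"y": 0,"z": -2,"roll": 0},
  {"x": 0,"y": 0,"z": -1,"roll": 0},
])

```text
clock: 39.65
tool_pos: [0.4303, 0.1792, 0.0838]
orientation: [-179.9, -0.1, -1.0]
force: [0.4, 0.6, -1.0]
opening: 0.0361
```

jog_arm([
  {"x": 0,"y": 0,"z": 0,"roll": 0.07},
  {"x": 0,"y": 0,"z": 0,"roll": 0.145},
  {"x": 0,"y": 0,"z": 0,"roll": 0.145},
  {"x": 0,"y": 0,"z": 0,"roll": 0.145},
  {"x": 0,"y": 0,"z": 0,"roll": 0.145},
  {"x": 0,"y": 0,"z": 0,"roll": 0.145},
  {"x": 0,"y": 0,"z": 0,"roll": 0.145},
  {"x": 0,"y": 0,"z": 0,"roll": 0.145},
  {"x": 0,"y": 0,"z": 0,"roll": 0.145},
  {"x": 0,"y": 0,"z": 0,"roll": 0.145},
  {"x": 0,"y": 0,"z": 0,"roll": 0.145},
  {"x": 0,"y": 0,"z": 0,"roll": 0.145},
])

```text
clock: 40.85
tool_pos: [0.4295, 0.1786, 0.0818]
orientation: [180.0, -0.0, -96.7]
force: [0.6, -0.0, -0.9]
opening: 0.036
```

jog_arm([
  {"x": 0,"y": 0,"z": 0,"roll": 0.055},
  {"x": 0,"y": 0,"z": 0,"roll": 0},
  {"x": 0,"y": 0,"z": 0,"roll": 0},
])

```text
clock: 41.15
tool_pos: [0.4296, 0.1786, 0.0819]
orientation: [180.0, -0.0, -99.4]
force: [-0.6, -0.2, -0.5]
opening: 0.0357
```

jog_arm([
  {"x": -0.9,"y": -1.6,"z": 0,"roll": 0},
  {"x": -2,"y": -3.6,"z": 0,"roll": 0},
  {"x": -2,"y": -3.6,"z": 0,"roll": 0},
  {"x": -2,"y": -3.6,"z": 0,"roll": 0},
  {"x": -1.4,"y": -2.5,"z": 0,"roll": 0},
  {"x": -0.6,"y": -1.2,"z": 0,"roll": 0},
  {"x": 0,"y": 0,"z": 0,"roll": 0},
  {"x": 0,"y": 0,"z": 0,"roll": 0},
  {"x": 0,"y": 0,"z": 0,"roll": 0},
])

```text
clock: 42.05
tool_pos: [0.6023, 0.2394, 0.0819]
orientation: [180.0, -0.0, -99.5]
force: [-0.0, -1.1, -1.5]
opening: 0.036
```

Run:
```python
from plant import ctrl
import cv2
for n in("scene",):
    s=ctrl.snapshot(n); im=s["image"][:,:,::-1]
    cv2.imwrite(f"pics/{n}9.png",cv2.resize(im[80:260,300:540],None,fx=3,fy=3))
print(ctrl.get_obs()['tool_pos'],ctrl.get_obs()['orientation'])
```

```text
[0.60241587 0.23958201 0.08218361] [ 1.79984592e+02 -3.58039054e-03 -9.94968224e+01]
```

View pics/scene9.png

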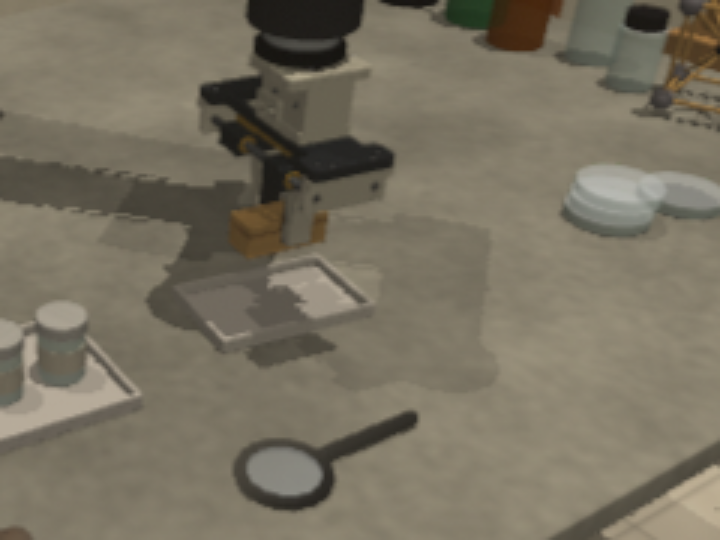

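jog_arm([
  {"x": 0,"y": 0,"z": 1,"roll": 0},
  {"x": 0,"y": 0,"z": 1.7,"roll": 0},
  {"x": 0,"y": 0,"z": 1.5,"roll": 0},
  {"x": 0,"y": 0,"z": 0.9,"roll": 0},
  {"x": 0,"y": 0,"z": 0.6,"roll": 0},
  {"x": 0,"y": 0,"z": 0.3,"roll": 0},
  {"x": 0,"y": 0,"z": 0.2,"roll": 0},
  {"x": 0,"y": 0,"z": 0.1,"roll": 0},
  {"x": 0,"y": 0,"z": 0,"roll": 0},
  {"x": 0,"y": 0,"z": 0,"roll": 0},
])

```text
clock: 43.1
tool_pos: [0.6035, 0.24, 0.0195]
orientation: [-180.0, 0.0, -99.5]
force: [-0.6, -0.2, -1.5]
opening: 0.0357
```

jog_arm([
  {"x": 0,"y": 0,"z": 0.1,"roll": 0},
  {"x": 0,"y": 0,"z": 0.05,"roll": 0},
  {"x": 0,"y": 0,"z": 0.05,"roll": 0},
  {"x": 0,"y": 0,"z": 0,"roll": 0},
  {"x": 0,"y": 0,"z": 0,"roll": 0},
])

```text
clock: 43.6
tool_pos: [0.6032, 0.2398, 0.017]
orientation: [180.0, -0.0, -99.5]
force: [0.4, -0.1, -2.3]
opening: 0.0359
```

jog_arm([
  {"x": 0,"y": 0,"z": 0.05,"roll": 0},
  {"x": 0,"y": 0,"z": 0.04,"roll": 0},
  {"x": 0,"y": 0,"z": 0,"roll": 0},
  {"x": 0,"y": 0,"z": 0,"roll": 0},
])

```text
clock: 44.0
tool_pos: [0.6033, 0.2398, 0.0161]
orientation: [-180.0, 0.0, -99.5]
force: [0.3, -0.7, -1.7]
opening: 0.0353
```

jog_arm([
  {"x": 0,"y": 0,"z": 0.04,"roll": 0},
  {"x": 0,"y": 0,"z": 0,"roll": 0},
  {"x": 0,"y": 0,"z": 0,"roll": 0},
])

```text
clock: 44.3
tool_pos: [0.6032, 0.2398, 0.0161]
orientation: [-180.0, 0.0, -99.5]
force: [-1.3, -0.6, 3.8]
opening: 0.0357
```

jog_arm([
  {"x": 0,"y": 0,"z": 0,"roll": 0},
  {"x": 0,"y": 0,"z": 0,"roll": 0},
  {"x": 0,"y": 0,"z": 0,"roll": 0},
  {"x": 0,"y": 0,"z": 0,"roll": 0},
  {"x": 0,"y": 0,"z": -0.5,"roll": 0},
  {"x": 0,"y": 0,"z": -1.5,"roll": 0},
  {"x": 0,"y": 0,"z": -3,"roll": 0},
  {"x": 0,"y": 0,"z": -3,"roll": 0},
  {"x": 0,"y": 0,"z": -3,"roll": 0},
  {"x": 0,"y": 0,"z": -3,"roll": 0},
  {"x": 0,"y": 3,"z": -2,"roll": 0},
  {"x": 0,"y": 0,"z": 0,"roll": 0},
], gripper=5)

```text
clock: 45.5
tool_pos: [0.5734, 0.2459, 0.1811]
orientation: [-179.7, 0.3, -99.5]
force: [1.8, 0.5, -0.1]
opening: 0.0499
```

jog_arm([
  {"x": -2,"y": 4,"z": 0,"roll": 0},
  {"x": -2,"y": 4,"z": 0,"roll": 0},
  {"x": -2,"y": 4,"z": 0,"roll": 0},
  {"x": -3,"y": 3,"z": 0,"roll": 0},
  {"x": -3,"y": 3,"z": 0,"roll": 0},
  {"x": -4,"y": 0,"z": 0,"roll": 0},
  {"x": -4,"y": 0,"z": 0,"roll": 0},
  {"x": 0,"y": 0,"z": 0,"roll": 0},
  {"x": 0,"y": 0,"z": 0,"roll": 0},
])

```text
clock: 46.4
tool_pos: [0.4291, 0.4722, 0.1753]
orientation: [180.0, -0.1, -99.5]
force: [-0.7, 0.4, -0.0]
opening: 0.05
```

Run:
```python
from h import *
S={n:ctrl.snapshot(n) for n in('scene','top')}
for n in S: cv2.imwrite(f"pics/{n}10.png",S[n]['image'][:,:,::-1])
for name in M:
    rect=name in('slide_box','square_tray','oblong_tray')
    for cam in S:
        for r in ctrl.regions_of(cam,name)[:3]:
            if r['confidence']<.3: continue
            z0=0 if ('tray' in name or 'dish' in name) else .004
            a=fit(name,r['mask'],S[cam],z0,rect,(1.4,) if name=='slide_box' else (0,-.2))
            print(name,cam,round(r['confidence'],2),np.round(a,4))
o=ctrl.get_obs();print(o['clock'],o['tool_pos'])
```

```text
eyepiece_a scene 0.77 [ 0.6015 -0.2051  0.      0.9435]
eyepiece_a scene 0.68 [ 0.5983 -0.2639  0.      0.8777]
eyepiece_a top 0.73 [ 0.6029 -0.2614  0.      0.9429]
eyepiece_a top 0.69 [ 0.6033 -0.2026  0.      0.825 ]
jar_a scene 0.76 [0.5892 0.0144 0.     0.9376]
jar_a top 0.73 [0.5921 0.0155 0.     0.9209]
jar_a top 0.68 [ 0.5878 -0.0432  0.      0.9259]
slide_box scene 0.66 [ 0.6011  0.2386 86.1352  0.8787]
slide_box top 0.84 [ 0.6035  0.2395 82.2499  0.9343]
round_dish scene 0.71 [ 0.6016 -0.2349  0.      0.7011]
round_dish top 0.83 [ 0.6037 -0.2322  0.      0.8012]
square_tray scene 0.59 [ 0.5871 -0.0175 -5.9454  0.602 ]
square_tray top 0.71 [ 0.589  -0.0151 -5.3578  0.809 ]
square_tray top 0.53 [0.6049 0.2416 8.1809 0.5224]
oblong_tray scene 0.61 [ 0.6032  0.2401 -9.1338  0.5925]
oblong_tray top 0.6 [  0.6044   0.2419 -10.1581   0.7873]
47.1 [0.42929795 0.47177144 0.17578193]
```

View pics/scene10.png

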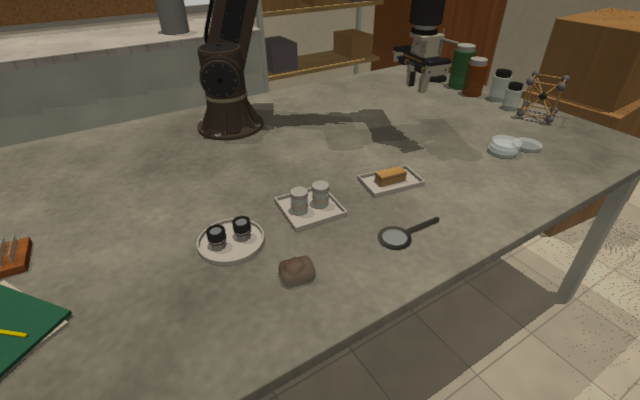

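View pics/top10.png

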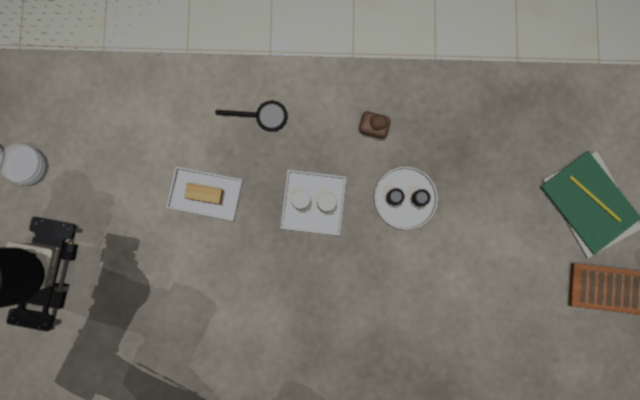

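All five things stand centred in their trays: eyepieces at (395,198) and (421,198), jars at (302,200) and (327,202), and the box at (204,194) in the top view. The magnifier and rock are where they were, so I'm handing it in.

```bash
python3 -c "
from plant import ctrl
print(ctrl.close_job())"
```

```text
the job is handed in; nothing more can be done
None
```

The job is done and handed in at about 47 s of the 112 s allowed; `close_job` gave no verdict. In the order asked, I stood both eyepieces in the round dish, then both jars in the square tray. The slide box went last, flat and lengthways in the oblong tray. I lowered each one until the wrist force showed it touching the floor (about 4–6 N), then released it.

**Last checks:** The final pictures from both cameras show all five upright or flat, clear of the rims, with the gripper well away. The magnifying glass and rock look unmoved by eye; I did not measure them.

**Disagreements between readings:**
- **Cameras:** position estimates from the two cameras differed by up to about 5 mm.
- **Slide box angle:** it read 82° in the top view and 86° in the scene view, against about 80.5° for the tray's long axis. The scene fit was poorer, and the gripper was at 80.5° when it let go.
- **Second jar:** the last scene-camera detection listed only one jar, but both are plain in the picture and the top camera found both.

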